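# Close the herb-workshop storage jars with the lids that fit

## Robot

A 7-joint arm with a two-finger parallel gripper is mounted at the origin on the work surface. World frame = base frame: x ahead of the robot, y to its left, z up, the work surface at z = 0. Lengths are in m, angles in rad, forces in N, time in s.
With the tool pointing down it reaches from about 0.4 to 0.85 m from the base axis. Payload 10.4 kg.
Tool frame: the origin (TCP) lies midway between the tips of the shut fingers; the grasp point (between the pads) lies 19 mm behind it; z points along the fingers, y is the line along which they close (so a half turn about z gives the same grasp; the last joint's range is limited). The gripper opens to 87 mm and grips with 3 to 60 N. Pads are 19 mm wide; open, the fingers measure 117 mm over their backs; the gripper's body (75 mm by 190 mm) begins 51 mm behind the grasp point.
Start: joints at [1.271, 0.332, -0.065, 1.46, 0.022, 1.35, -0.088], TCP at [0.171, -0.601, 0.223] pointing down, gripper open.
Joint ranges: [-2.6, 2.6], [-0.5, 2.12], [-1.47, 1.34], [0.16, 2.42], [-1.27, 4.41], [0.06, 2.06], [-2.6, 2.6]. Speed limits (rad/s): [2.22, 2.22, 2.79, 2.79, 3.14, 3.14, 3.14].

## Interface

Orientations are given as a unit quaternion [x, y, z, w].
In Python, from bench import sensors, eyes, order gives the robot as it stands.
- The arm moves only by the tool arm_command, never from a script. Its argument "steps" is a list of rows, each an object with "rot": the turn, a rotation vector about the world's x, y, z in degrees, a list of three; "slide": the shift along the world's x, y, z in m, a list of three; "grip": the opening, from 0 (shut) to 1 (fully open). A call has exactly 8 rows; each row shifts and turns the commanded pose from where the row before left it; what a row does not reach is not made up. A row lasts 1/8 s, in which the tool goes at most 62.5 mm and 10.7 degrees, less where a joint would pass 70% of its speed; a pose out of reach is approached as far as the arm can. A call with a gripper value outside its range is refused whole. The fingers move at their own pace and stop on an object; "newtons" is the grip in N (left out, the last holds). Time passes only in rows, so rows that do not move let the fingers close, or fill a call up. It gives the time, the measured TCP pose, the force, the opening and the grip force at its end, in the units of the state.
- sensors.read_state(): the state, without advancing time (a new reading comes with each control period).
- eyes.camera(name): name is "side" or "top" or "wrist"; returns a dict with "pixels" (400x640x3 uint8, red, green, blue), "intrinsics" (3x3 intrinsics, pixels), "pose" (4x4, takes a point from camera to world coordinates). Camera axes: x right, y down, z forward; pixel columns grow to the right and rows downward; lengths in m; the calibration is good to about 2 mm. A picture is of the moment at which its call begins. There is no depth.
- order.close_job(): hands the job in; it is judged then, once.
Trained networks look in a picture, given as the dict that the camera call returned (one of the last four; its "shot" number tells which), for a name from the list of things; names that differ only in an ending like _2 or _b are one class to them, and where a whole thing is asked for, a point or a joint stands for the part that bears it (a point fixed in the world has none). Each returns a list of dicts, best first, with "conf" (0 to 1); they miss things now and then, are a little off and sometimes report something else, mostly with a low value. They report only what shows in the picture. A call takes as long as a camera call. They do not tell look-alikes from the thing itself.
- eyes.look_for(name, picture): "bbox" ([left, top, right, bottom] in pixels, round what is visible of it).
The state is a dict: "time": time; "joint_positions": joint angles; "joint_vel": joint speeds; "joint_torque": joint torques, N m; "ee_pos": TCP position; "eef_rot": TCP orientation; "ft_force": force on the tool from outside, world axes, zero at the start; "torque": the same for the moment, N m; "width": finger opening in m; "grip_force": force on a finger pad.
Only numpy, scipy, OpenCV 4.12 (cv2) and the standard library are available. Lean on these libraries where they do the work, as an engineer would, in place of code of your own. Each camera call takes 0.05 s, during which the arm holds its last target. There are 200 camera calls.

## Task

The workshop is over and the four porcelain storage jars stand open: put on every jar the wooden lid that fits it, knob up and fully home so that it lies flat on the rim all round. Set the lids down rather than dropping them, leave the jars standing where they are, and do not disturb the two bottles.

Things in the scene. Friction and masses are not known exactly. Their poses are not given: they have to be found in the camera images.
- lid_small_knob (a point): The smallest of four round lids of bare beech wood, 64 mm across, lying knob up. From below: a plug 12 mm deep tapering from 42 mm at its top to 28 mm at its lower end, an 8 mm thick disc 64 mm across, and in its middle an upright round knob 26 mm across and 28 mm high; 48 mm high in all. This point is the middle of the knob: on the axis, 14 mm under the knob's top, 14 mm above the disc's upper face, 34 mm above the plug's lower end. z: up along the axis.
- lid_medium_knob (a point): The second smallest of four round lids of bare beech wood, 82 mm across, lying knob up. From below: a plug 12 mm deep tapering from 60 mm at its top to 46 mm at its lower end, an 8 mm thick disc 82 mm across, and in its middle an upright round knob 26 mm across and 28 mm high; 48 mm high in all. This point is the middle of the knob: on the axis, 14 mm under the knob's top, 14 mm above the disc's upper face, 34 mm above the plug's lower end. z: up along the axis.
- lid_large_knob (a point): The second largest of four round lids of bare beech wood, 100 mm across, lying knob up. From below: a plug 12 mm deep tapering from 78 mm at its top to 64 mm at its lower end, an 8 mm thick disc 100 mm across, and in its middle an upright round knob 26 mm across and 28 mm high; 48 mm high in all. This point is the middle of the knob: on the axis, 14 mm under the knob's top, 14 mm above the disc's upper face, 34 mm above the plug's lower end. z: up along the axis.
- lid_giant_knob (a point): The largest of four round lids of bare beech wood, 118 mm across, lying knob up. From below: a plug 12 mm deep tapering from 96 mm at its top to 82 mm at its lower end, an 8 mm thick disc 118 mm across, and in its middle an upright round knob 26 mm across and 28 mm high; 48 mm high in all. This point is the middle of the knob: on the axis, 14 mm under the knob's top, 14 mm above the disc's upper face, 34 mm above the plug's lower end. z: up along the axis.
- jar_small_mouth (a point): The smallest of four loose, open, round white porcelain storage jars: 60 mm outside diameter, 75 mm high, mouth 50 mm wide, wall 5 mm, about half full of whole dried nuts that are part of it. This point is the centre of its mouth, level with the top of the rim. z: up along the axis. Its lid is the one 64 mm across; with the lid fully home the disc lies on the rim and the middle of the knob is 22 mm above this point.
- jar_medium_mouth (a point): The second smallest of four loose, open, round white porcelain storage jars: 78 mm outside diameter, 95 mm high, mouth 68 mm wide, wall 5 mm, about half full of whole dried nuts that are part of it. This point is the centre of its mouth, level with the top of the rim. z: up along the axis. Its lid is the one 82 mm across; with the lid fully home the disc lies on the rim and the middle of the knob is 22 mm above this point.
- jar_large_mouth (a point): The second largest of four loose, open, round white porcelain storage jars: 96 mm outside diameter, 115 mm high, mouth 86 mm wide, wall 5 mm, about half full of whole dried nuts that are part of it. This point is the centre of its mouth, level with the top of the rim. z: up along the axis. Its lid is the one 100 mm across; with the lid fully home the disc lies on the rim and the middle of the knob is 22 mm above this point.
- jar_giant_mouth (a point): The largest of four loose, open, round white porcelain storage jars: 114 mm outside diameter, 135 mm high, mouth 104 mm wide, wall 5 mm, about half full of whole dried nuts that are part of it. This point is the centre of its mouth, level with the top of the rim. z: up along the axis. Its lid is the one 118 mm across; with the lid fully home the disc lies on the rim and the middle of the knob is 22 mm above this point.
- dropper: Bystander: small amber glass dropper bottle, 35 mm diameter, 108 mm high with its blue rubber bulb, loose. Origin: centre of its underside, z up.
- reagent: Bystander: clear glass bottle with a blue screw cap, 62 mm diameter, 122 mm high, loose. Origin: centre of its underside, z up.
Mind the look-alikes: they are no part of the job. Leave any pink or turquoise look-alike of the part that bears lid_medium_knob alone. What is shaped like the part that bears lid_giant_knob but turquoise is not meant.

How it is judged:
At the end, for the whole second after the job is handed in: Each of the four jars is upright (within 0.06 rad) and wears its own lid: axes within 8 mm, lid level within 0.06 rad, its disc on the rim (its knob at most 4 mm lower or 3.5 mm higher than fully home); all at rest (under 0.02 m/s) (horizontal distance between lid_small_knob and jar_small_mouth below 0.008 m and z of lid_small_knob in the frame of jar_small_mouth between 0.018 and 0.0255 m and angle between each of lid_small_knob, jar_small_mouth, lid_medium_knob, jar_medium_mouth, lid_large_knob, jar_large_mouth, lid_giant_knob, jar_giant_mouth's own z axis and vertical below 0.06 rad and linear speed of each of lid_small, jar_small, lid_medium, jar_medium, lid_large, jar_large, lid_giant, jar_giant below 0.02 m/s and horizontal distance between lid_medium_knob and jar_medium_mouth below 0.008 m and z of lid_medium_knob in the frame of jar_medium_mouth between 0.018 and 0.0255 m and horizontal distance between lid_large_knob and jar_large_mouth below 0.008 m and z of lid_large_knob in the frame of jar_large_mouth between 0.018 and 0.0255 m and horizontal distance between lid_giant_knob and jar_giant_mouth below 0.008 m and z of lid_giant_knob in the frame of jar_giant_mouth between 0.018 and 0.0255 m); the robot touches nothing.
It fails at once if a jar is tipped (over 0.35 rad) (angle between any of jar_small_mouth, jar_medium_mouth, jar_large_mouth, jar_giant_mouth's own z axis and vertical above 0.35 rad).
It fails at once if a jar is shifted by more than 40 mm (distance of any of jar_small_mouth, jar_medium_mouth, jar_large_mouth, jar_giant_mouth from where it was at the start of the episode above 0.04 m).
It fails at once if a lid is dropped: it moves faster than 0.8 m/s (a free fall of over 3 cm) while no finger holds it ((linear speed of lid_small above 0.8 m/s and contact force between the fingers and lid_small below 0.1 N) or (linear speed of lid_medium above 0.8 m/s and contact force between the fingers and lid_medium below 0.1 N) or (linear speed of lid_large above 0.8 m/s and contact force between the fingers and lid_large below 0.1 N) or (linear speed of lid_giant above 0.8 m/s and contact force between the fingers and lid_giant below 0.1 N)).
It fails at once if the dropper bottle or the blue-capped bottle is moved by more than 25 mm (distance of any of dropper, reagent from where it was at the start of the episode above 0.025 m).
It also fails if it takes over 102 s, if anything falls off the work surface, if the arm or the gripper's body presses on something with over 40 N, if the wrist force passes 120 N, or if a joint passes its speed limit or range.

## Working session

There is one attempt and no reset: what is moved stays moved. The work goes in short steps, Python scripts to look and compute and a tool call to move; the robot and the scene stay as the last step left them, time stands still between calls to the robot, and variables do not carry over. Pictures are saved under pics/ and viewed, at most 14 in all, crops included, and the job is handed in when it is done.

Besides the shell and the picture viewer there is one more tool, called after "Emit:" as name([rows], argument=value, ...), one row to a line, values as JSON. arm_command: Moves the arm, as the interface text tells. Its arguments: {"type":"object","properties":{"steps":{"type":"array","items":{"type":"object","properties":{"rot":{"type":"array","items":{"type":"number"}},"slide":{"type":"array","items":{"type":"number"}},"grip":{"type":"number"}}}},"newtons":{"type":"number"}},"required":["steps"]}

```bash
mkdir -p pics
cat > h.py <<'E'
import numpy as np, cv2
from bench import sensors, eyes, order
def snap(n,f=None):
    p=eyes.camera(n)
    if f: cv2.imwrite(f'pics/{f}.png',p['pixels'][:,:,::-1])
    return p
def ray(p,uv,z):
    K=np.array(p['intrinsics']);T=np.array(p['pose'])
    d=T[:3,:3]@np.linalg.solve(K,[uv[0],uv[1],1.]);o=T[:3,3]
    return o+d*(z-o[2])/d[2]
def proj(p,X):
    K=np.array(p['intrinsics']);T=np.array(p['pose'])
    c=K@(T[:3,:3].T@(np.array(X)-T[:3,3]));return c[:2]/c[2]
E
python3 - <<'E'
from h import *
s=sensors.read_state();print(s['time'],s['ee_pos'],s['eef_rot'],s['width'])
for n in ['top','side']:
    p=snap(n,n+'0');print(n,np.round(p['pose'],3).tolist(),np.round(p['intrinsics'],1).tolist())
    for o in ['lid_small_knob','lid_medium_knob','lid_large_knob','lid_giant_knob','jar_small_mouth','jar_medium_mouth','jar_large_mouth','jar_giant_mouth','dropper','reagent']:
        print(o,[(np.round(d['bbox']).astype(int).tolist(),round(d['conf'],2)) for d in eyes.look_for(o,p)[:4]])
E
```

```text
0.0 [ 0.17069186 -0.60084716  0.22174077] [ 9.90433442e-01  1.37989434e-01 -1.41136544e-04 -7.02346946e-04] 0.08685863468996018
top [[-0.01, -0.988, 0.153, 0.477], [-1.0, 0.008, -0.01, 0.007], [0.009, -0.153, -0.988, 1.147], [0.0, 0.0, 0.0, 1.0]] [[422.1, 0.0, 316.8], [0.0, 422.1, 199.4], [0.0, 0.0, 1.0]]
lid_small_knob [([204, 199, 226, 220], 0.82)]
lid_medium_knob [([246, 134, 275, 160], 0.85), ([293, 133, 323, 164], 0.71), ([328, 194, 360, 225], 0.55)]
lid_large_knob [([333, 256, 371, 293], 0.83)]
lid_giant_knob [([166, 137, 207, 178], 0.81), ([207, 269, 240, 293], 0.7), ([268, 179, 311, 221], 0.61)]
jar_small_mouth [([209, 270, 241, 294], 0.62), ([327, 196, 364, 227], 0.38)]
jar_medium_mouth [([265, 260, 288, 287], 0.62), ([332, 256, 372, 293], 0.6)]
jar_large_mouth [([394, 191, 442, 229], 0.8), ([329, 194, 364, 226], 0.54)]
jar_giant_mouth [([392, 256, 448, 306], 0.8), ([328, 192, 361, 226], 0.39)]
dropper [([150, 244, 172, 256], 0.6)]
reagent [([448, 250, 483, 272], 0.56)]
side [[-0.974, -0.173, 0.145, 0.405], [-0.225, 0.687, -0.691, 1.033], [0.02, -0.706, -0.708, 1.179], [0.0, 0.0, 0.0, 1.0]] [[516.0, 0.0, 321.8], [0.0, 516.0, 198.5], [0.0, 0.0, 1.0]]
lid_small_knob [([281, 286, 305, 305], 0.77)]
lid_medium_knob [([234, 235, 260, 261], 0.96), ([314, 193, 340, 215], 0.65), ([248, 202, 278, 229], 0.61)]
lid_large_knob [([323, 134, 358, 182], 0.75), ([363, 200, 396, 221], 0.6), ([375, 137, 412, 192], 0.18)]
lid_giant_knob [([287, 220, 327, 252], 0.68), ([212, 288, 255, 328], 0.62)]
jar_small_mouth [([356, 277, 378, 309], 0.55), ([279, 288, 307, 307], 0.3)]
jar_medium_mouth [([355, 230, 386, 271], 0.63)]
jar_large_mouth [([322, 139, 356, 178], 0.71)]
jar_giant_mouth [([371, 137, 412, 191], 0.69)]
dropper [([314, 327, 330, 357], 0.84)]
reagent [([373, 120, 395, 154], 0.74), ([364, 198, 395, 220], 0.57), ([356, 232, 386, 271], 0.24)]
```

View pics/top0.png

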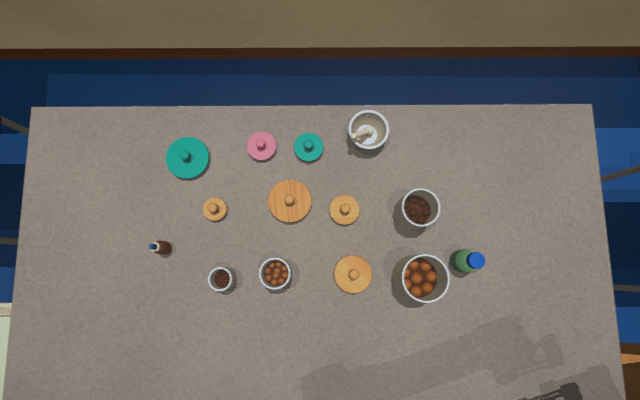

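View pics/side0.png

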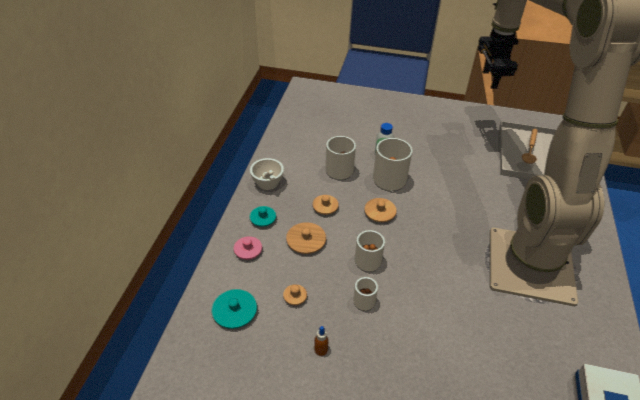

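The top view shows the four wooden lids at about (215,210), (344,210), (353,275) and (290,201). The jars are at (221,280), (275,274), (421,209) and (425,278). The white mortar at (369,131) and the turquoise and pink lids are distractors. Next I'll fit circles of known size to the image edges.

```bash
cat >> h.py <<'E'
def cscore(g,p,c,circs):
    a=np.linspace(0,2*np.pi,120,endpoint=False);s=0
    K=np.array(p['intrinsics']);T=np.array(p['pose'])
    for r,z in circs:
        X=np.c_[c[0]+r*np.cos(a),c[1]+r*np.sin(a),np.full(120,z)]
        q=((X-T[:3,3])@T[:3,:3])@K.T;q=(q[:,:2]/q[:,2:]).astype(np.float32)
        s+=np.minimum(cv2.remap(g,q[:,0],q[:,1],cv2.INTER_LINEAR),150).mean()
    return s
def fit(ps,c0,circs,w=.024):
    gs=[]
    for p in ps:
        f=cv2.GaussianBlur(p['pixels'].astype(np.float32),(0,0),.8)
        gx=cv2.Sobel(f,-1,1,0);gy=cv2.Sobel(f,-1,0,1);gs.append(np.sqrt(gx**2+gy**2).max(2))
    c=np.array(c0[:2],float)
    for w,st in((w,.003),(.004,.0005)):
        o=np.arange(-w,w+1e-9,st)
        c=max(((c[0]+i,c[1]+j) for i in o for j in o),key=lambda q:sum(cscore(g,p,q,circs) for g,p in zip(gs,ps)))
    return np.array(c),sum(cscore(g,p,c,circs) for g,p in zip(gs,ps))
LID={'small':.032,'medium':.041,'large':.05,'giant':.059}
JAR={'small':(.030,.025,.075),'medium':(.039,.034,.095),'large':(.048,.043,.115),'giant':(.057,.052,.135)}
def lidc(n,zb=0): return [(LID[n],zb+.020),(.013,zb+.048)]
def jarc(n): r,i,h=JAR[n];return [(r,h),(i,h)]
E
python3 - <<'E'
from h import *
t=snap('top');s=snap('side')
L={'small':(215,210),'medium':(344,210),'large':(353,275),'giant':(290,201)}
J={'small':(221,280),'medium':(275,274),'large':(421,209),'giant':(425,278)}
for n in L:
    c=ray(t,L[n],.02)
    print('lid',n,c[:2].round(3),[np.round(fit(q,c,lidc(n))[0],4) for q in([t],[s],[t,s])])
for n in J:
    c=ray(t,J[n],JAR[n][2])
    print('jar',n,c[:2].round(3),[np.round(fit(q,c,jarc(n))[0],4) for q in([t],[s],[t,s])])
print('reagent',ray(t,(476,261),.122),'dropper',ray(t,(154,246),.108))
E
```

```text
lid small [0.625 0.269] [array([0.6289, 0.2713]), array([0.6314, 0.2708]), array([0.6299, 0.2713])]
lid medium [ 0.622 -0.078] [array([ 0.6249, -0.0783]), array([ 0.6209, -0.0603]), array([ 0.6254, -0.0783])]
lid large [ 0.45  -0.098] [array([ 0.4508, -0.0946]), array([ 0.4518, -0.0791]), array([ 0.4538, -0.0966])]
lid giant [0.648 0.067] [array([0.6451, 0.069 ]), array([0.6456, 0.085 ]), array([0.6501, 0.071 ])]
jar small [0.442 0.236] [array([0.4457, 0.2413]), array([0.4482, 0.2383]), array([0.4457, 0.2418])]
jar medium [0.456 0.1  ] [array([0.458 , 0.1023]), array([0.461 , 0.1058]), array([0.458 , 0.1033])]
jar large [ 0.611 -0.261] [array([ 0.6174, -0.2611]), array([ 0.6169, -0.2561]), array([ 0.6154, -0.2571])]
jar giant [ 0.444 -0.257] [array([ 0.4449, -0.2595]), array([ 0.4464, -0.2535]), array([ 0.4454, -0.2545])]
reagent [ 0.48250473 -0.3861092   0.122     ] dropper [0.52652124 0.39448493 0.108     ]
```

Emit:
arm_command([
  {"slide":[0.024,0.043,0.004],"grip":0.65},
  {"slide":[0.024,0.043,0.004],"grip":0.65},
  {"slide":[0.024,0.043,0.004],"grip":0.65},
  {"slide":[0.024,0.043,0.004],"grip":0.65},
  {"slide":[0.024,0.043,0],"grip":0.65},
  {"slide":[0.024,0.043,0],"grip":0.65},
  {"slide":[0.024,0.043,0],"grip":0.65},
  {"slide":[0.024,0.043,0],"grip":0.65},
], newtons=25)

```text
schema error: expected keys rot, slide, grip
```

Emit:
arm_command([
  {"slide":[0.022,0.043,0],"grip":0.65},
  {"slide":[0.022,0.043,0],"grip":0.65},
  {"slide":[0.022,0.043,0],"grip":0.65},
  {"slide":[0.022,0.034,0],"grip":0.65},
  {"slide":[0,0,0],"grip":0.65},
  {"slide":[0,0,0],"grip":0.65},
  {"slide":[0,0,0],"grip":0.65},
  {"slide":[0,0,0],"grip":0.65},
])

```text
schema error: expected keys rot, slide, grip
```

Run:
```python
from h import *
w=snap('wrist','w1');print(np.round(w['pose'],3).tolist(),np.round(w['intrinsics'],1).tolist())
print(np.round(fit([w],(.452,-.095),lidc('large'))[0],4),sensors.read_state()['ee_pos'],sensors.read_state()['joint_positions'])
for z in(0,.01,.02): print(z,fit([w],(.452,-.095),lidc('large',z)))
```

```text
[[0.274, -0.917, -0.289, 0.25], [-0.962, -0.261, -0.082, -0.579], [0.0, 0.301, -0.954, 0.386], [0.0, 0.0, 0.0, 1.0]] [[347.8, 0.0, 316.7], [0.0, 347.8, 200.7], [0.0, 0.0, 1.0]]
[ 0.424 -0.123] [ 0.17083469 -0.6012406   0.22258023] [ 1.27141075  0.33222051 -0.06471858  1.46006343  0.02158921  1.34989198
 -0.0884835 ]
0 (array([ 0.424, -0.123]), np.float32(0.0))
0.01 (array([ 0.424, -0.123]), np.float32(0.0))
0.02 (array([ 0.424, -0.123]), np.float32(0.0))
```

View pics/w1.png

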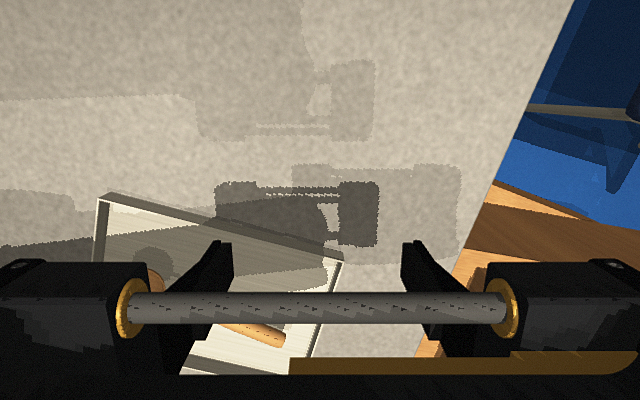

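The wrist picture shows only the bench and a tray at the lower left. The clear view is ahead of the fingers, above row 240. The move calls were refused because every row needs rot, slide and grip.

Emit:
arm_command([
  {"rot":[0,0,0],"slide":[0.024,0.043,0.008],"grip":0.65},
  {"rot":[0,0,0],"slide":[0.024,0.043,0.008],"grip":0.65},
  {"rot":[0,0,0],"slide":[0.024,0.043,0.008],"grip":0.65},
  {"rot":[0,0,0],"slide":[0.024,0.043,0.008],"grip":0.65},
  {"rot":[0,0,0],"slide":[0.024,0.043,0],"grip":0.65},
  {"rot":[0,0,0],"slide":[0.024,0.043,0],"grip":0.65},
  {"rot":[0,0,0],"slide":[0.024,0.043,0],"grip":0.65},
  {"rot":[0,0,0],"slide":[0.024,0.043,0],"grip":0.65},
], newtons=25)

```text
time: 2.25
ee_pos: [0.3634, -0.2558, 0.2548]
eef_rot: [0.99, 0.138, 0.0, 0.0]
ft_force: [0.8, -0.2, -1.1]
width: 0.0566
grip_force: 0.0
```

Emit:
arm_command([
  {"rot":[0,0,0],"slide":[0.015,0.043,0],"grip":0.65},
  {"rot":[0,0,0],"slide":[0.015,0.043,0],"grip":0.65},
  {"rot":[0,0,0],"slide":[0.015,0.043,0],"grip":0.65},
  {"rot":[0,0,0],"slide":[0.01,0.034,0],"grip":0.65},
  {"rot":[0,0,0],"slide":[0,0,0],"grip":0.65},
  {"rot":[0,0,0],"slide":[0,0,0],"grip":0.65},
  {"rot":[0,0,0],"slide":[0,0,0],"grip":0.65},
  {"rot":[0,0,0],"slide":[0,0,0],"grip":0.65},
])

```text
time: 3.25
ee_pos: [0.4176, -0.0949, 0.2545]
eef_rot: [0.991, 0.137, -0.0, 0.0]
ft_force: [0.6, 0.1, 1.0]
width: 0.0571
grip_force: 0.0
```

Run:
```python
from h import *
w=snap('wrist','w2');s=sensors.read_state();print(s['ee_pos'],s['eef_rot'],s['joint_positions'].round(2),s['width'])
for z in(0,.01,.02): print(z,fit([w],(.452,-.095),lidc('large',z)))
```

```text
[ 0.41768376 -0.09476243  0.25455742] [ 9.90508450e-01  1.37451851e-01 -1.18037642e-05 -1.75589634e-06] [ 0.76 -0.11 -0.59  1.86 -0.06  1.37 -1.11] 0.0567621993378951
0 (array([ 0.4535, -0.0995]), np.float32(283.86987))
0.01 (array([ 0.455 , -0.0985]), np.float32(240.97067))
0.02 (array([ 0.457 , -0.0965]), np.float32(201.16861))
```

View pics/w2.png

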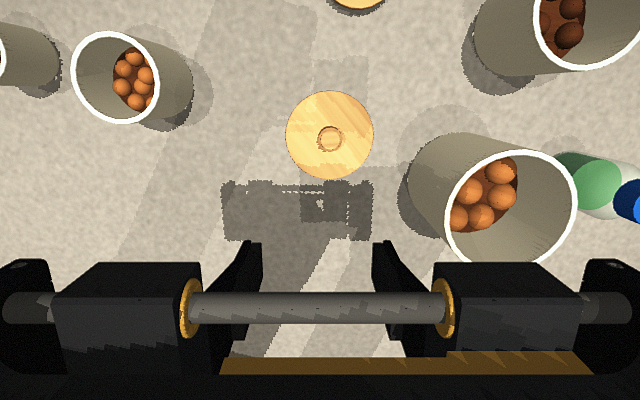

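The wrist view shows the large wooden lid at (330,135) and the giant jar at (510,210), close to the descent line. I'll turn the gripper so its body stays clear of that jar, then descend.

Emit:
arm_command([
  {"rot":[0,0,-10],"slide":[0.006,0,-0.019],"grip":0.65},
  {"rot":[0,0,-10],"slide":[0.006,0,-0.019],"grip":0.65},
  {"rot":[0,0,-10],"slide":[0.006,-0.001,-0.019],"grip":0.65},
  {"rot":[0,0,-10],"slide":[0.006,-0.001,-0.019],"grip":0.65},
  {"rot":[0,0,-10],"slide":[0.006,-0.001,-0.019],"grip":0.65},
  {"rot":[0,0,-10],"slide":[0.006,0,-0.019],"grip":0.65},
  {"rot":[0,0,-10],"slide":[0,0,-0.019],"grip":0.65},
  {"rot":[0,0,-10],"slide":[0,0,-0.019],"grip":0.65},
])

```text
time: 4.3
ee_pos: [0.4526, -0.0984, 0.1094]
eef_rot: [0.867, -0.498, -0.002, 0.0]
ft_force: [0.3, -0.3, -0.1]
width: 0.0563
grip_force: 0.0
```

Emit:
arm_command([
  {"rot":[0,0,0],"slide":[0,0,-0.02],"grip":0.65},
  {"rot":[0,0,0],"slide":[0,0,-0.02],"grip":0.65},
  {"rot":[0,0,0],"slide":[0,0,-0.02],"grip":0.65},
  {"rot":[0,0,0],"slide":[0,0,-0.014],"grip":0.65},
  {"rot":[0,0,0],"slide":[0,0,-0.004],"grip":0.65},
  {"rot":[0,0,0],"slide":[0,0,0],"grip":0.65},
  {"rot":[0,0,0],"slide":[0,0,0],"grip":0.2},
  {"rot":[0,0,0],"slide":[0,0,0],"grip":0.2},
])

```text
time: 5.3
ee_pos: [0.4538, -0.0973, 0.0332]
eef_rot: [0.869, -0.495, -0.001, 0.0]
ft_force: [-0.1, 0.4, 0.2]
width: 0.0439
grip_force: 0.0
```

Emit:
arm_command([
  {"rot":[0,0,0],"slide":[0,0,0],"grip":0.2},
  {"rot":[0,0,0],"slide":[0,0,0],"grip":0.2},
  {"rot":[0,0,0],"slide":[0,0,0],"grip":0.2},
  {"rot":[0,0,0],"slide":[0,0,0.01],"grip":0.2},
  {"rot":[0,0,0],"slide":[0,0,0.03],"grip":0.2},
  {"rot":[0,0,0],"slide":[0,0,0.05],"grip":0.2},
  {"rot":[0,0,0],"slide":[0,0,0.05],"grip":0.2},
  {"rot":[0,0,0],"slide":[0,0,0.05],"grip":0.2},
])

```text
time: 6.3
ee_pos: [0.4531, -0.097, 0.225]
eef_rot: [0.869, -0.495, -0.001, 0.0]
ft_force: [1.5, -0.0, -0.5]
width: 0.0248
grip_force: 25.0
```

Emit:
arm_command([
  {"rot":[0,0,0],"slide":[0.02,-0.012,0],"grip":0.2},
  {"rot":[0,0,0],"slide":[0.03,-0.02,0],"grip":0.2},
  {"rot":[0,0,0],"slide":[0.03,-0.02,0],"grip":0.2},
  {"rot":[0,0,0],"slide":[0.007,0,0],"grip":0.2},
  {"rot":[0,0,0],"slide":[0,0,0],"grip":0.2},
  {"rot":[0,0,0],"slide":[0,0,0],"grip":0.2},
  {"rot":[0,0,0],"slide":[0,0,0],"grip":0.2},
  {"rot":[0,0,0],"slide":[0,0,0],"grip":0.2},
])

```text
time: 7.3
ee_pos: [0.5401, -0.1491, 0.2229]
eef_rot: [0.869, -0.495, -0.001, 0.0]
ft_force: [-0.0, -0.4, -0.2]
width: 0.0248
grip_force: 25.0
```

Run:
```python
from h import *
w=snap('wrist','w3');s=sensors.read_state();print(s['ee_pos'],s['joint_positions'].round(2))
print(fit([w],(.616,-.259),jarc('large')))
zb=s['ee_pos'][2]-.0345
print('lid',fit([w],s['ee_pos'],[(.05,zb+.02)],.015))
```

```text
[ 0.54020798 -0.14917089  0.22287239] [ 0.5   0.21 -0.36  1.62  0.08  1.33 -2.48]
(array([ 0.617, -0.263]), np.float32(162.75957))
lid (array([ 0.54120798, -0.15117089]), np.float32(110.15068))
```

View pics/w3.png

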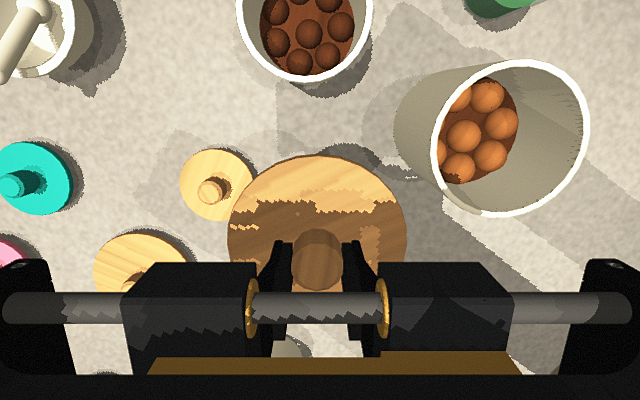

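The wrist view shows the lid held level at (318,225), the large jar ahead at (305,30) and the giant jar at (510,140). Joint 7 is near its limit, so I'll turn back while carrying.

Emit:
arm_command([
  {"rot":[0,0,7],"slide":[0.015,-0.022,0],"grip":0.2},
  {"rot":[0,0,7],"slide":[0.015,-0.022,0],"grip":0.2},
  {"rot":[0,0,7],"slide":[0.015,-0.022,0],"grip":0.2},
  {"rot":[0,0,7],"slide":[0.015,-0.022,0],"grip":0.2},
  {"rot":[0,0,7],"slide":[0.015,-0.022,0],"grip":0.2},
  {"rot":[0,0,7],"slide":[0.002,-0.002,0],"grip":0.2},
  {"rot":[0,0,0],"slide":[0,0,0],"grip":0.2},
  {"rot":[0,0,0],"slide":[0,0,0],"grip":0.2},
])

```text
time: 8.35
ee_pos: [0.6173, -0.2608, 0.2227]
eef_rot: [0.988, -0.152, -0.001, 0.001]
ft_force: [0.5, 0.1, -0.9]
width: 0.0243
grip_force: 25.0
```

Emit:
arm_command([
  {"rot":[0,0,0],"slide":[0,0,-0.02],"grip":0.2},
  {"rot":[0,0,0],"slide":[0,0,-0.02],"grip":0.2},
  {"rot":[0,0,0],"slide":[0,0,-0.015],"grip":0.2},
  {"rot":[0,0,0],"slide":[0,0,-0.01],"grip":0.2},
  {"rot":[0,0,0],"slide":[0,0,-0.008],"grip":0.2},
  {"rot":[0,0,0],"slide":[0,0,-0.005],"grip":0.2},
  {"rot":[0,0,0],"slide":[0,0,-0.004],"grip":0.2},
  {"rot":[0,0,0],"slide":[0,0,0],"grip":0.2},
])

```text
time: 9.35
ee_pos: [0.6174, -0.2612, 0.1406]
eef_rot: [0.989, -0.15, -0.001, 0.001]
ft_force: [0.1, 0.2, -0.7]
width: 0.0247
grip_force: 25.0
```

Emit:
arm_command([
  {"rot":[0,0,0],"slide":[0,0,-0.002],"grip":0.2},
  {"rot":[0,0,0],"slide":[0,0,0],"grip":0.2},
  {"rot":[0,0,0],"slide":[0,0,0],"grip":0.2},
  {"rot":[0,0,0],"slide":[0,0,0],"grip":0.2},
  {"rot":[0,0,0],"slide":[0,0,0],"grip":0.2},
  {"rot":[0,0,0],"slide":[0,0,0],"grip":0.2},
  {"rot":[0,0,0],"slide":[0,0,0],"grip":0.2},
  {"rot":[0,0,0],"slide":[0,0,0],"grip":0.2},
])

```text
time: 10.35
ee_pos: [0.6174, -0.2612, 0.1387]
eef_rot: [0.989, -0.15, -0.001, 0.001]
ft_force: [-0.6, 0.6, -0.6]
width: 0.0253
grip_force: 25.0
```

Emit:
arm_command([
  {"rot":[0,0,0],"slide":[0,0,-0.002],"grip":0.2},
  {"rot":[0,0,0],"slide":[0,0,0],"grip":0.2},
  {"rot":[0,0,0],"slide":[0,0,0],"grip":0.4},
  {"rot":[0,0,0],"slide":[0,0,0],"grip":0.65},
  {"rot":[0,0,0],"slide":[0,0,0],"grip":0.65},
  {"rot":[0,0,0],"slide":[0,0,0],"grip":0.65},
  {"rot":[0,0,0],"slide":[0,0,0.02],"grip":0.65},
  {"rot":[0,0,0],"slide":[0,0,0.04],"grip":0.65},
])

```text
time: 11.35
ee_pos: [0.6167, -0.2611, 0.1971]
eef_rot: [0.989, -0.15, -0.002, 0.0]
ft_force: [0.9, -0.8, 0.8]
width: 0.0566
grip_force: 0.0
```

Emit:
arm_command([
  {"rot":[0,0,4],"slide":[0,0,0.04],"grip":0.65},
  {"rot":[0,0,4],"slide":[0,0.035,0.018],"grip":0.65},
  {"rot":[0,0,4],"slide":[-0.01,0.04,0],"grip":0.65},
  {"rot":[0,0,4],"slide":[-0.01,0.04,0],"grip":0.65},
  {"rot":[0,0,4],"slide":[-0.01,0.04,0],"grip":0.65},
  {"rot":[0,0,0],"slide":[-0.01,0.03,0],"grip":0.65},
  {"rot":[0,0,0],"slide":[0,0,0],"grip":0.65},
  {"rot":[0,0,0],"slide":[0,0,0],"grip":0.65},
])

```text
time: 12.35
ee_pos: [0.5774, -0.0763, 0.2552]
eef_rot: [1.0, 0.024, -0.001, 0.001]
ft_force: [0.6, -0.3, -0.0]
width: 0.0564
grip_force: 0.0
```

Run:
```python
from h import *
w=snap('wrist');t=snap('top','t4');s=sensors.read_state();print(s['ee_pos'],s['joint_positions'].round(2))
print('med',fit([w],(.625,-.078),lidc('medium')))
print('giant',fit([w],(.647,.070),lidc('giant')))
print('large on jar',fit([t],(.617,-.261),lidc('large',.103)),fit([w],(.617,-.261),lidc('large',.103)))
cv2.imwrite('pics/m4.png',np.vstack([w['pixels'],t['pixels'][100:300]])[:,:,::-1])
```

```text
[ 0.57744206 -0.07715655  0.25473028] [ 0.5   0.27 -0.55  1.5   0.14  1.41 -1.58]
med (array([ 0.6245, -0.08  ]), np.float32(277.64142))
giant (array([0.6505, 0.0665]), np.float32(271.13354))
large on jar (array([ 0.617, -0.259]), np.float32(186.38669)) (array([ 0.619 , -0.2615]), np.float32(264.90485))
```

View pics/m4.png

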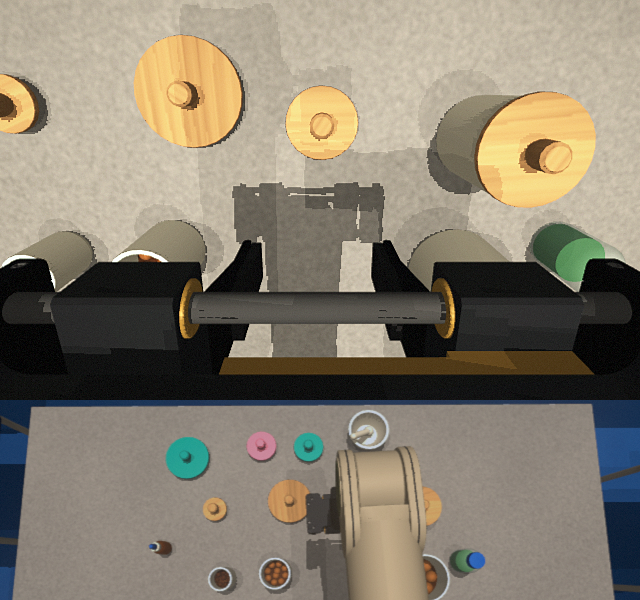

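The lower half shows the large lid on its jar. The wrist half shows it lying flat, with the medium lid at (322,122) and the giant lid at (188,90). Picking up the medium lid now.

Emit:
arm_command([
  {"rot":[0,0,0],"slide":[0.012,-0.001,-0.045],"grip":0.65},
  {"rot":[0,0,0],"slide":[0.012,-0.001,-0.045],"grip":0.65},
  {"rot":[0,0,0],"slide":[0.012,0,-0.045],"grip":0.65},
  {"rot":[0,0,0],"slide":[0.011,0,-0.035],"grip":0.65},
  {"rot":[0,0,0],"slide":[0,0,-0.025],"grip":0.65},
  {"rot":[0,0,0],"slide":[0,0,-0.018],"grip":0.65},
  {"rot":[0,0,0],"slide":[0,0,-0.01],"grip":0.65},
  {"rot":[0,0,0],"slide":[0,0,0],"grip":0.65},
])

```text
time: 13.45
ee_pos: [0.6243, -0.0785, 0.0315]
eef_rot: [1.0, 0.023, -0.001, 0.001]
ft_force: [0.2, -0.5, 0.5]
width: 0.0563
grip_force: 0.0
```

Emit:
arm_command([
  {"rot":[0,0,0],"slide":[0,0,-0.004],"grip":0.65},
  {"rot":[0,0,0],"slide":[0,0,0],"grip":0.2},
  {"rot":[0,0,0],"slide":[0,0,0],"grip":0.2},
  {"rot":[0,0,0],"slide":[0,0,0],"grip":0.2},
  {"rot":[0,0,0],"slide":[0,0,0],"grip":0.2},
  {"rot":[0,0,0],"slide":[0,0,0],"grip":0.2},
  {"rot":[0,0,0],"slide":[0,0,0],"grip":0.2},
  {"rot":[0,0,0],"slide":[0,0,0],"grip":0.2},
])

```text
time: 14.45
ee_pos: [0.6245, -0.0783, 0.0278]
eef_rot: [1.0, 0.023, -0.001, 0.001]
ft_force: [-0.7, -0.7, 2.7]
width: 0.0255
grip_force: 25.0
```

Emit:
arm_command([
  {"rot":[0,0,0],"slide":[0,0,0.02],"grip":0.2},
  {"rot":[0,0,0],"slide":[0,0,0.04],"grip":0.2},
  {"rot":[0,0,0],"slide":[0,0,0.05],"grip":0.2},
  {"rot":[0,0,0],"slide":[-0.01,0.012,0.05],"grip":0.2},
  {"rot":[0,0,0],"slide":[-0.03,0.032,0.015],"grip":0.2},
  {"rot":[0,0,0],"slide":[-0.035,0.038,0],"grip":0.2},
  {"rot":[0,0,0],"slide":[-0.035,0.038,0],"grip":0.2},
  {"rot":[0,0,0],"slide":[-0.035,0.038,0],"grip":0.2},
])

```text
time: 15.45
ee_pos: [0.4782, 0.0812, 0.2039]
eef_rot: [1.0, 0.024, -0.0, 0.001]
ft_force: [0.5, 0.2, -0.5]
width: 0.0256
grip_force: 25.0
```

Emit:
arm_command([
  {"rot":[0,0,0],"slide":[-0.016,0.018,0],"grip":0.2},
  {"rot":[0,0,0],"slide":[-0.005,0.005,0],"grip":0.2},
  {"rot":[0,0,0],"slide":[0,0,0],"grip":0.2},
  {"rot":[0,0,0],"slide":[0,0,0],"grip":0.2},
  {"rot":[0,0,0],"slide":[0,0,0],"grip":0.2},
  {"rot":[0,0,0],"slide":[0,0,0],"grip":0.2},
  {"rot":[0,0,0],"slide":[0,0,0],"grip":0.2},
  {"rot":[0,0,0],"slide":[0,0,0],"grip":0.2},
])

```text
time: 16.45
ee_pos: [0.4584, 0.1027, 0.2026]
eef_rot: [1.0, 0.023, -0.001, 0.001]
ft_force: [0.1, 0.3, -0.7]
width: 0.0251
grip_force: 25.0
```

Run:
```python
from h import *
w=snap('wrist');sd=snap('side');s=sensors.read_state();e=s['ee_pos'];print(e,s['joint_positions'].round(2))
print('heldlid',fit([w],e,[(.041,e[2]-.0275+.02)],.015), 'jar side',fit([sd],(.459,.103),jarc('medium'),.01))
cv2.imwrite('pics/m5.png',np.vstack([w['pixels'],sd['pixels'][120:320]])[:,:,::-1])
```

```text
[0.45838901 0.10275647 0.20266334] [ 0.36  0.05 -0.69  1.85  0.03  1.26 -1.86]
heldlid (array([0.45788901, 0.10225647]), np.float32(97.267944)) jar side (array([0.457 , 0.0975]), np.float32(199.22388))
```

View pics/m5.png

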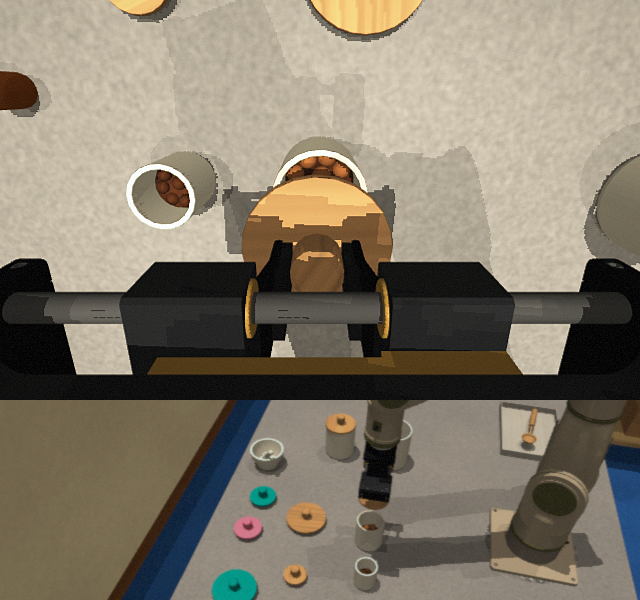

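The wrist view shows the medium lid at (318,230), centred over the jar rim behind it at (320,170). The side view shows the jar upright. Lowering.

Emit:
arm_command([
  {"rot":[0,0,0],"slide":[0,0,-0.02],"grip":0.2},
  {"rot":[0,0,0],"slide":[0,0,-0.02],"grip":0.2},
  {"rot":[0,0,0],"slide":[0,0,-0.018],"grip":0.2},
  {"rot":[0,0,0],"slide":[0,0,-0.014],"grip":0.2},
  {"rot":[0,0,0],"slide":[0,0,-0.009],"grip":0.2},
  {"rot":[0,0,0],"slide":[0,0,-0.005],"grip":0.2},
  {"rot":[0,0,0],"slide":[0,0,-0.004],"grip":0.2},
  {"rot":[0,0,0],"slide":[0,0,0],"grip":0.2},
])

```text
time: 17.55
ee_pos: [0.4584, 0.1028, 0.1127]
eef_rot: [1.0, 0.024, -0.001, 0.001]
ft_force: [-0.9, 1.2, -0.3]
width: 0.025
grip_force: 25.0
```

Emit:
arm_command([
  {"rot":[0,0,0],"slide":[0,0,-0.002],"grip":0.2},
  {"rot":[0,0,0],"slide":[0,0,0],"grip":0.2},
  {"rot":[0,0,0],"slide":[0,0,0],"grip":0.4},
  {"rot":[0,0,0],"slide":[0,0,0],"grip":0.65},
  {"rot":[0,0,0],"slide":[0,0,0],"grip":0.65},
  {"rot":[0,0,0],"slide":[0,0,0],"grip":0.65},
  {"rot":[0,0,0],"slide":[0,0,0.02],"grip":0.65},
  {"rot":[0,0,0],"slide":[0,0,0.04],"grip":0.65},
])

```text
time: 18.55
ee_pos: [0.4573, 0.1025, 0.1702]
eef_rot: [1.0, 0.024, -0.002, 0.001]
ft_force: [0.5, -0.1, 0.6]
width: 0.0565
grip_force: 0.0
```

Emit:
arm_command([
  {"rot":[0,0,0],"slide":[0,0,0.04],"grip":0.65},
  {"rot":[0,0,3],"slide":[0.02,0.02,0.03],"grip":0.65},
  {"rot":[0,0,3],"slide":[0.025,0.034,0.014],"grip":0.65},
  {"rot":[0,0,3],"slide":[0.025,0.034,0],"grip":0.65},
  {"rot":[0,0,3],"slide":[0.025,0.034,0],"grip":0.65},
  {"rot":[0,0,3],"slide":[0.025,0.034,0],"grip":0.65},
  {"rot":[0,0,0],"slide":[0.007,0.012,0],"grip":0.65},
  {"rot":[0,0,0],"slide":[0,0,0],"grip":0.65},
])

```text
time: 19.55
ee_pos: [0.585, 0.2713, 0.2542]
eef_rot: [0.988, 0.154, -0.001, 0.001]
ft_force: [-0.2, -0.3, 0.1]
width: 0.0564
grip_force: 0.0
```

Run:
```python
from h import *
w=snap('wrist','w6');t=snap('top');s=sensors.read_state();e=s['ee_pos'];print(e,s['joint_positions'].round(2))
print('small',fit([w],(.63,.271),lidc('small')))
print('jars',fit([t],(.446,.240),jarc('small'),.01),'medium lid',fit([t],(.4585,.103),lidc('medium',.083),.015))
print('giant',fit([w],(.65,.068),lidc('giant')))
```

```text
[0.58521486 0.26977385 0.25484723] [ 0.03  0.46 -0.76  1.32  0.32  1.48 -1.97]
small (array([0.629 , 0.2695]), np.float32(277.28967))
jars (array([0.4465, 0.2405]), np.float32(75.909225)) medium lid (array([0.457, 0.103]), np.float32(242.04202))
giant (array([0.6505, 0.0685]), np.float32(255.32114))
```

View pics/w6.png

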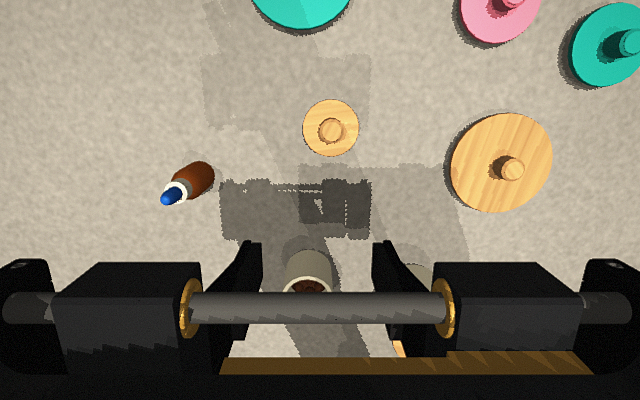

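The wrist view shows the small lid at (331,128). The dropper is at (188,182), well clear.

Emit:
arm_command([
  {"rot":[0,0,0],"slide":[0.011,0,-0.045],"grip":0.65},
  {"rot":[0,0,0],"slide":[0.011,0,-0.045],"grip":0.65},
  {"rot":[0,0,0],"slide":[0.011,0,-0.045],"grip":0.65},
  {"rot":[0,0,0],"slide":[0.011,0,-0.035],"grip":0.65},
  {"rot":[0,0,0],"slide":[0,0,-0.025],"grip":0.65},
  {"rot":[0,0,0],"slide":[0,0,-0.018],"grip":0.65},
  {"rot":[0,0,0],"slide":[0,0,-0.013],"grip":0.65},
  {"rot":[0,0,0],"slide":[0,0,0],"grip":0.65},
])

```text
time: 20.65
ee_pos: [0.6291, 0.2703, 0.0284]
eef_rot: [0.988, 0.154, -0.001, 0.001]
ft_force: [0.2, -0.0, 0.7]
width: 0.0567
grip_force: 0.0
```

Emit:
arm_command([
  {"rot":[0,0,0],"slide":[0,0,0],"grip":0.65},
  {"rot":[0,0,0],"slide":[0,0,0],"grip":0.2},
  {"rot":[0,0,0],"slide":[0,0,0],"grip":0.2},
  {"rot":[0,0,0],"slide":[0,0,0],"grip":0.2},
  {"rot":[0,0,0],"slide":[0,0,0],"grip":0.2},
  {"rot":[0,0,0],"slide":[0,0,0],"grip":0.2},
  {"rot":[0,0,0],"slide":[0,0,0],"grip":0.2},
  {"rot":[0,0,0],"slide":[0,0,0],"grip":0.2},
])

```text
time: 21.65
ee_pos: [0.6294, 0.2707, 0.0286]
eef_rot: [0.988, 0.154, -0.001, 0.001]
ft_force: [0.6, -0.3, 0.2]
width: 0.0249
grip_force: 24.9
```

Emit:
arm_command([
  {"rot":[0,0,0],"slide":[0,0,0.02],"grip":0.2},
  {"rot":[0,0,0],"slide":[0,0,0.045],"grip":0.2},
  {"rot":[0,0,0],"slide":[0,0,0.045],"grip":0.2},
  {"rot":[0,0,0],"slide":[-0.01,-0.002,0.03],"grip":0.2},
  {"rot":[0,0,0],"slide":[-0.04,-0.007,0.01],"grip":0.2},
  {"rot":[0,0,0],"slide":[-0.045,-0.007,0],"grip":0.2},
  {"rot":[0,0,0],"slide":[-0.045,-0.007,0],"grip":0.2},
  {"rot":[0,0,0],"slide":[-0.03,-0.005,0],"grip":0.2},
])

```text
time: 22.65
ee_pos: [0.4576, 0.243, 0.1799]
eef_rot: [0.988, 0.154, 0.0, 0.001]
ft_force: [0.1, -0.4, -0.1]
width: 0.0253
grip_force: 24.9
```

Emit:
arm_command([
  {"rot":[0,0,0],"slide":[-0.01,-0.002,0],"grip":0.2},
  {"rot":[0,0,0],"slide":[-0.003,0,0],"grip":0.2},
  {"rot":[0,0,0],"slide":[0,0,0],"grip":0.2},
  {"rot":[0,0,0],"slide":[0,0,0],"grip":0.2},
  {"rot":[0,0,0],"slide":[0,0,0],"grip":0.2},
  {"rot":[0,0,0],"slide":[0,0,0],"grip":0.2},
  {"rot":[0,0,0],"slide":[0,0,0],"grip":0.2},
  {"rot":[0,0,0],"slide":[0,0,0],"grip":0.2},
])

```text
time: 23.65
ee_pos: [0.4464, 0.2407, 0.1786]
eef_rot: [0.988, 0.154, -0.001, 0.001]
ft_force: [0.5, 0.0, -0.1]
width: 0.0251
grip_force: 24.9
```

Run:
```python
from h import *
w=snap('wrist');sd=snap('side');s=sensors.read_state();e=s['ee_pos'];print(e,s['joint_positions'].round(2))
print('heldlid',fit([w],e,[(.032,e[2]-.0285+.02)],.015), 'jar side',fit([sd],(.447,.240),jarc('small'),.01))
cv2.imwrite('pics/m7.png',np.vstack([w['pixels'],sd['pixels'][200:400]])[:,:,::-1])
```

```text
[0.44639336 0.24075905 0.17867686] [ 0.19  0.19 -0.85  1.79  0.15  1.23 -1.96]
heldlid (array([0.44689336, 0.23975905]), np.float32(92.61592)) jar side (array([0.4455, 0.2335]), np.float32(213.14465))
```

View pics/m7.png

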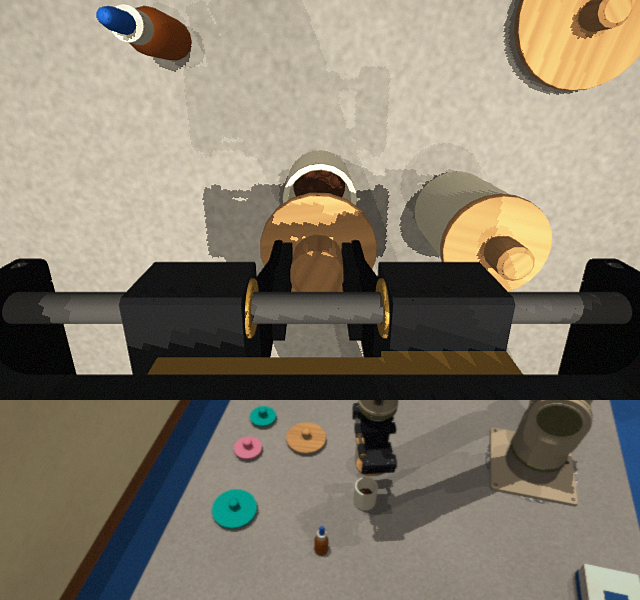

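The small lid at (318,240) is centred in front of the small jar's rim at (320,185). The medium lid lies flat on its jar at (497,240). Lowering.

Emit:
arm_command([
  {"rot":[0,0,0],"slide":[0,0,-0.02],"grip":0.2},
  {"rot":[0,0,0],"slide":[0,0,-0.02],"grip":0.2},
  {"rot":[0,0,0],"slide":[0,0,-0.016],"grip":0.2},
  {"rot":[0,0,0],"slide":[0,0,-0.012],"grip":0.2},
  {"rot":[0,0,0],"slide":[0,0,-0.008],"grip":0.2},
  {"rot":[0,0,0],"slide":[0,0,-0.005],"grip":0.2},
  {"rot":[0,0,0],"slide":[0,0,-0.004],"grip":0.2},
  {"rot":[0,0,0],"slide":[0,0,0],"grip":0.2},
])

```text
time: 24.75
ee_pos: [0.4464, 0.2408, 0.0936]
eef_rot: [0.988, 0.154, -0.001, 0.001]
ft_force: [0.3, -0.6, -0.7]
width: 0.0252
grip_force: 24.9
```

Emit:
arm_command([
  {"rot":[0,0,0],"slide":[0,0,-0.002],"grip":0.2},
  {"rot":[0,0,0],"slide":[0,0,0],"grip":0.2},
  {"rot":[0,0,0],"slide":[0,0,0],"grip":0.4},
  {"rot":[0,0,0],"slide":[0,0,0],"grip":0.65},
  {"rot":[0,0,0],"slide":[0,0,0],"grip":0.65},
  {"rot":[0,0,0],"slide":[0,0,0],"grip":0.65},
  {"rot":[0,0,0],"slide":[0,0,0.02],"grip":0.65},
  {"rot":[0,0,0],"slide":[0,0,0.04],"grip":0.65},
])

```text
time: 25.75
ee_pos: [0.4457, 0.2405, 0.1525]
eef_rot: [0.988, 0.154, -0.002, 0.001]
ft_force: [0.3, 0.3, -0.3]
width: 0.0564
grip_force: 0.0
```

Emit:
arm_command([
  {"rot":[0,0,0],"slide":[0,0,0.05],"grip":0.65},
  {"rot":[0,0,0],"slide":[0.02,-0.012,0.045],"grip":0.65},
  {"rot":[0,0,0],"slide":[0.03,-0.032,0.01],"grip":0.65},
  {"rot":[0,0,0],"slide":[0.03,-0.034,0],"grip":0.65},
  {"rot":[0,0,0],"slide":[0.03,-0.034,0],"grip":0.65},
  {"rot":[0,0,0],"slide":[0.03,-0.034,0],"grip":0.65},
  {"rot":[0,0,0],"slide":[0.015,-0.026,0],"grip":0.65},
  {"rot":[0,0,0],"slide":[0,0,0],"grip":0.65},
])

```text
time: 26.75
ee_pos: [0.6023, 0.066, 0.2575]
eef_rot: [0.988, 0.152, -0.0, 0.001]
ft_force: [-0.3, 0.7, -0.7]
width: 0.0567
grip_force: 0.0
```

Run:
```python
from h import *
w=snap('wrist');t=snap('top');s=sensors.read_state();e=s['ee_pos'];print(e,s['joint_positions'].round(2))
print('giant',fit([w],(.65,.068),lidc('giant')))
print('giant jar',fit([t],(.445,-.257),jarc('giant'),.01),'small lid',fit([t],(.446,.24),lidc('small',.063),.015))
```

```text
[0.60119399 0.06942417 0.25771864] [ 0.36  0.36 -0.72  1.43  0.23  1.44 -1.61]
giant (array([0.65 , 0.068]), np.float32(253.09988))
giant jar (array([ 0.4445, -0.2595]), np.float32(299.9781)) small lid (array([0.4465, 0.2425]), np.float32(238.50839))
```

Emit:
arm_command([
  {"rot":[0,0,0],"slide":[0.012,0,-0.045],"grip":0.65},
  {"rot":[0,0,0],"slide":[0.012,0,-0.045],"grip":0.65},
  {"rot":[0,0,0],"slide":[0.012,-0.001,-0.045],"grip":0.65},
  {"rot":[0,0,0],"slide":[0.013,0,-0.036],"grip":0.65},
  {"rot":[0,0,0],"slide":[0,0,-0.026],"grip":0.65},
  {"rot":[0,0,0],"slide":[0,0,-0.019],"grip":0.65},
  {"rot":[0,0,0],"slide":[0,0,-0.013],"grip":0.65},
  {"rot":[0,0,0],"slide":[0,0,0],"grip":0.65},
])

```text
time: 27.85
ee_pos: [0.65, 0.068, 0.0275]
eef_rot: [0.988, 0.154, -0.001, 0.001]
ft_force: [0.2, 0.5, -0.1]
width: 0.0564
grip_force: 0.0
```

Emit:
arm_command([
  {"rot":[0,0,0],"slide":[0,0,0],"grip":0.65},
  {"rot":[0,0,0],"slide":[0,0,0],"grip":0.2},
  {"rot":[0,0,0],"slide":[0,0,0],"grip":0.2},
  {"rot":[0,0,0],"slide":[0,0,0],"grip":0.2},
  {"rot":[0,0,0],"slide":[0,0,0],"grip":0.2},
  {"rot":[0,0,0],"slide":[0,0,0],"grip":0.2},
  {"rot":[0,0,0],"slide":[0,0,0],"grip":0.2},
  {"rot":[0,0,0],"slide":[0,0,0],"grip":0.2},
], newtons=40)

```text
time: 28.85
ee_pos: [0.6504, 0.0677, 0.0277]
eef_rot: [0.988, 0.154, -0.001, 0.001]
ft_force: [-0.1, -0.2, 1.0]
width: 0.0251
grip_force: 40.0
```

Emit:
arm_command([
  {"rot":[0,0,0],"slide":[0,0,0.02],"grip":0.2},
  {"rot":[0,0,0],"slide":[0,0,0.045],"grip":0.2},
  {"rot":[0,0,0],"slide":[0,0,0.05],"grip":0.2},
  {"rot":[0,0,0],"slide":[0,0,0.05],"grip":0.2},
  {"rot":[0,0,0],"slide":[-0.01,-0.01,0.04],"grip":0.2},
  {"rot":[0,0,0],"slide":[-0.025,-0.024,0.005],"grip":0.2},
  {"rot":[0,0,0],"slide":[-0.03,-0.029,0],"grip":0.2},
  {"rot":[0,0,0],"slide":[-0.03,-0.029,0],"grip":0.2},
])

```text
time: 29.85
ee_pos: [0.5545, -0.0246, 0.239]
eef_rot: [0.988, 0.154, -0.0, 0.001]
ft_force: [-0.0, -0.2, -0.8]
width: 0.0253
grip_force: 40.0
```

Emit:
arm_command([
  {"rot":[0,0,0],"slide":[-0.03,-0.029,0],"grip":0.2},
  {"rot":[0,0,0],"slide":[-0.03,-0.029,0],"grip":0.2},
  {"rot":[0,0,0],"slide":[-0.03,-0.029,0],"grip":0.2},
  {"rot":[0,0,0],"slide":[-0.015,-0.014,0],"grip":0.2},
  {"rot":[0,0,0],"slide":[-0.005,-0.005,0],"grip":0.2},
  {"rot":[0,0,0],"slide":[0,0,0],"grip":0.2},
  {"rot":[0,0,0],"slide":[0,0,0],"grip":0.2},
  {"rot":[0,0,0],"slide":[0,0,0],"grip":0.2},
])

```text
time: 30.85
ee_pos: [0.4458, -0.1295, 0.2376]
eef_rot: [0.988, 0.154, -0.001, 0.001]
ft_force: [-0.3, 1.4, -1.5]
width: 0.0246
grip_force: 40.0
```

Run:
```python
from h import *
w=snap('wrist','w8');s=sensors.read_state();e=s['ee_pos'];print(e,s['joint_positions'].round(2))
print('heldlid',fit([w],e,[(.059,e[2]-.0277+.02)],.015), 'jar',fit([w],(.445,-.257),jarc('giant'),.015))
```

```text
[ 0.44573951 -0.12965064  0.237548  ] [ 0.81 -0.   -0.61  1.81  0.    1.33 -1.07]
heldlid (array([ 0.44573951, -0.12965064]), np.float32(108.965385)) jar (array([ 0.4445, -0.2615]), np.float32(191.57626))
```

View pics/w8.png

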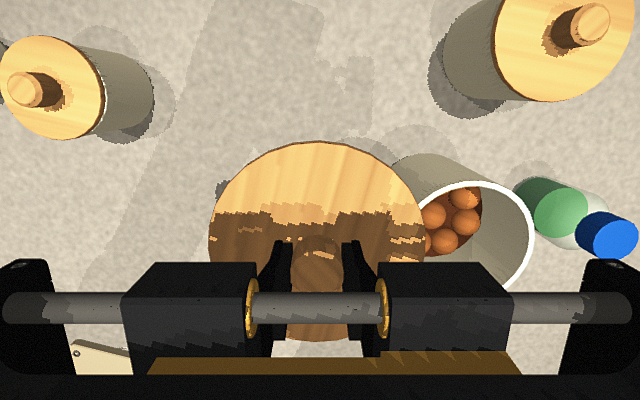

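The giant lid is held level at (318,240). The giant jar is at (478,240), with the reagent bottle beyond it at (605,235).

Emit:
arm_command([
  {"rot":[0,0,0],"slide":[0,-0.02,0],"grip":0.2},
  {"rot":[0,0,0],"slide":[0,-0.03,0],"grip":0.2},
  {"rot":[0,0,0],"slide":[0,-0.03,0],"grip":0.2},
  {"rot":[0,0,0],"slide":[0,-0.03,0],"grip":0.2},
  {"rot":[0,0,0],"slide":[-0.001,-0.015,0],"grip":0.2},
  {"rot":[0,0,0],"slide":[0,-0.005,0],"grip":0.2},
  {"rot":[0,0,0],"slide":[0,0,0],"grip":0.2},
  {"rot":[0,0,0],"slide":[0,0,0],"grip":0.2},
])

```text
time: 31.9
ee_pos: [0.4447, -0.2593, 0.2378]
eef_rot: [0.988, 0.154, -0.001, 0.001]
ft_force: [1.4, -0.2, -0.6]
width: 0.0245
grip_force: 40.0
```

Emit:
arm_command([
  {"rot":[0,0,0],"slide":[0,0,-0.02],"grip":0.2},
  {"rot":[0,0,0],"slide":[0,0,-0.02],"grip":0.2},
  {"rot":[0,0,0],"slide":[0,0,-0.016],"grip":0.2},
  {"rot":[0,0,0],"slide":[0,0,-0.012],"grip":0.2},
  {"rot":[0,0,0],"slide":[0,0,-0.007],"grip":0.2},
  {"rot":[0,0,0],"slide":[0,0,-0.006],"grip":0.2},
  {"rot":[0,0,0],"slide":[0,0,-0.004],"grip":0.2},
  {"rot":[0,0,0],"slide":[0,0,0],"grip":0.2},
])

```text
time: 32.9
ee_pos: [0.4444, -0.2602, 0.1526]
eef_rot: [0.988, 0.154, -0.001, 0.001]
ft_force: [-0.4, 0.7, -0.1]
width: 0.025
grip_force: 40.0
```

Lower 2 mm, release, rise, and move clear for the final check.

Emit:
arm_command([
  {"rot":[0,0,0],"slide":[0,0,-0.002],"grip":0.2},
  {"rot":[0,0,0],"slide":[0,0,0],"grip":0.2},
  {"rot":[0,0,0],"slide":[0,0,0],"grip":0.4},
  {"rot":[0,0,0],"slide":[0,0,0],"grip":0.65},
  {"rot":[0,0,0],"slide":[0,0,0],"grip":0.65},
  {"rot":[0,0,0],"slide":[0,0,0],"grip":0.65},
  {"rot":[0,0,0],"slide":[0,0,0.02],"grip":0.65},
  {"rot":[0,0,0],"slide":[0,0,0.04],"grip":0.65},
])

```text
time: 33.9
ee_pos: [0.4435, -0.2598, 0.2101]
eef_rot: [0.988, 0.154, -0.002, -0.0]
ft_force: [0.7, -0.5, 1.4]
width: 0.0564
grip_force: 0.0
```

Emit:
arm_command([
  {"rot":[0,0,0],"slide":[0,0,0.04],"grip":0.65},
  {"rot":[0,0,0],"slide":[0,0.03,0.02],"grip":0.65},
  {"rot":[0,0,0],"slide":[0,0.045,0],"grip":0.65},
  {"rot":[0,0,0],"slide":[0,0.045,0],"grip":0.65},
  {"rot":[0,0,0],"slide":[0,0.045,0],"grip":0.65},
  {"rot":[0,0,0],"slide":[0,0,0],"grip":0.65},
  {"rot":[0,0,0],"slide":[0,0,0],"grip":0.65},
  {"rot":[0,0,0],"slide":[0,0,0],"grip":0.65},
])

```text
time: 34.9
ee_pos: [0.4443, -0.0964, 0.2705]
eef_rot: [0.988, 0.153, -0.001, 0.001]
ft_force: [0.7, -0.0, -0.3]
width: 0.0567
grip_force: 0.0
```

Run:
```python
from h import *
w=snap('wrist');t=snap('top');sd=snap('side');s=sensors.read_state();print(s['ee_pos'],s['ft_force'].round(1))
for n,c in dict(small=(.446,.241),medium=(.458,.103),large=(.617,-.261),giant=(.4445,-.26)).items():
    print(n,[(np.round(q[0],4),round(float(q[1]))) for q in(fit([p],c,lidc(n,JAR[n][2]-.012),.015) for p in(t,w,sd))])
cv2.imwrite('pics/m9.png',np.vstack([w['pixels'][:270],sd['pixels'][90:390]])[:,:,::-1])
```

```text
[ 0.44433709 -0.09595677  0.27052499] [-0.9  0.   0.2]
small [(array([0.4465, 0.2425]), 239), (array([0.448, 0.236]), 47), (array([0.449 , 0.2415]), 275)]
medium [(array([0.4565, 0.103 ]), 239), (array([0.4595, 0.1015]), 282), (array([0.4615, 0.1015]), 256)]
large [(array([ 0.618 , -0.2595]), 237), (array([ 0.6185, -0.2615]), 213), (array([ 0.621 , -0.2625]), 260)]
giant [(array([ 0.442, -0.269]), 177), (array([ 0.4455, -0.2585]), 205), (array([ 0.4545, -0.2575]), 157)]
```

View pics/m9.png

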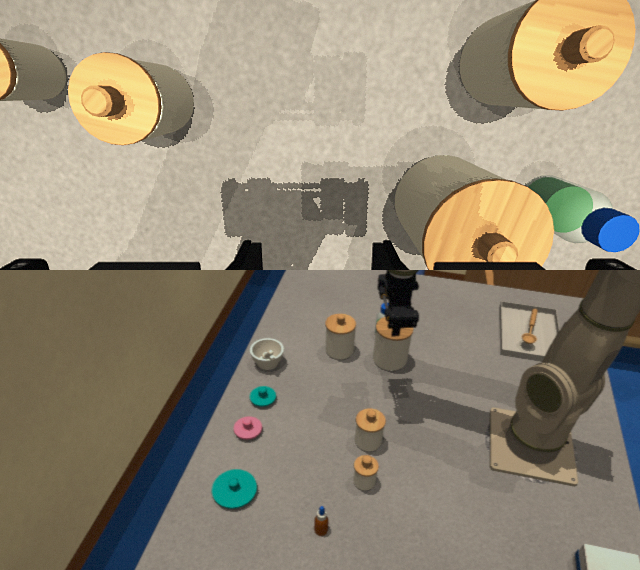

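The small, medium and large lids lie flat on their jars. The giant lid at (488,220) looks flat too, but the arm hides it in the top and side views. I'll move away for one clear check.

Emit:
arm_command([
  {"rot":[0,0,0],"slide":[0.02,0.03,0],"grip":0.65},
  {"rot":[0,0,0],"slide":[0.02,0.045,0],"grip":0.65},
  {"rot":[0,0,0],"slide":[0.02,0.045,0],"grip":0.65},
  {"rot":[0,0,0],"slide":[0.02,0.045,0],"grip":0.65},
  {"rot":[0,0,0],"slide":[0.01,0.045,0],"grip":0.65},
  {"rot":[0,0,0],"slide":[0,0.03,0],"grip":0.65},
  {"rot":[0,0,0],"slide":[0,0,0],"grip":0.65},
  {"rot":[0,0,0],"slide":[0,0,0],"grip":0.65},
])

```text
time: 36.05
ee_pos: [0.5347, 0.1436, 0.2704]
eef_rot: [0.988, 0.153, -0.001, 0.001]
ft_force: [0.8, -0.2, -0.2]
width: 0.0565
grip_force: 0.0
```

Run:
```python
from h import *
t=snap('top');sd=snap('side')
for z in(.119,.123,.128): print(z,[(np.round(q[0],4),round(float(q[1]))) for q in(fit([p],(.4445,-.26),lidc('giant',z),.015) for p in(t,sd))])
c=sd['pixels'][100:220,300:460];c=cv2.resize(c,None,fx=4,fy=4,interpolation=cv2.INTER_CUBIC)
cv2.imwrite('pics/m10.png',c[:,:,::-1])
```

```text
0.119 [(array([ 0.4445, -0.2595]), 233), (array([ 0.446, -0.261]), 237)]
0.123 [(array([ 0.444, -0.258]), 232), (array([ 0.446, -0.256]), 237)]
0.128 [(array([ 0.444 , -0.2565]), 229), (array([ 0.446, -0.25 ]), 236)]
```

View pics/m10.png

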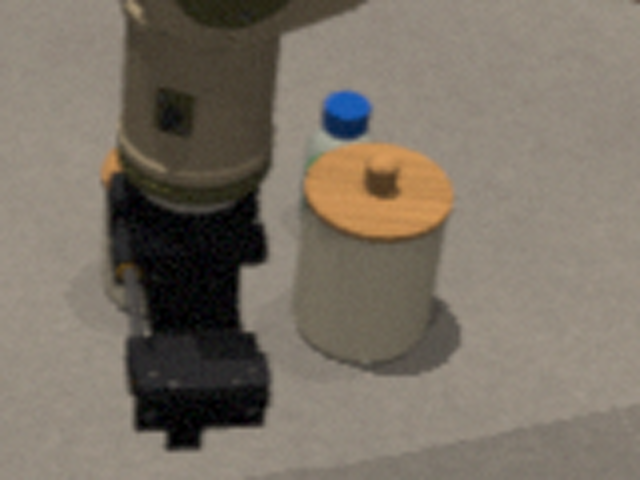

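The crop shows the giant lid flat and centred on its jar at (378,190), with the bottle undisturbed behind it. Handing in.

```bash
python3 -c "
from bench import order
print(order.close_job())"
```

```text
the job is handed in; nothing more can be done
None
```

All four lids are on their jars, knob up, flat and centred in the last camera checks; no jar or bottle was seen to move, and the job was handed in after about 36 s with no verdict returned.

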